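# Tip two crates to find the branded one and push it to the dispatch rail

### The arm

A 6-joint arm with a two-finger parallel gripper is mounted at the origin on a cart in front of the work surface, level with it; the furniture and walls round the work are solid. World frame = base frame: x ahead of the robot, y to its left, z up, the work surface at z = 0. Lengths are in m, angles in rad, forces in N, time in s.
With the tool pointing down it reaches from about 0.325 to 0.9 m from the base axis. Payload 6.1 kg.
Tool frame: the origin (TCP) lies midway between the tips of the shut fingers; the grasp point (between the pads) lies 19 mm behind it; z points along the fingers, y is the line along which they close (so a half turn about z gives the same grasp; the last joint's range is limited). The gripper opens to 87 mm and grips with 3 to 60 N. Pads are 19 mm wide; open, the fingers measure 117 mm over their backs; the gripper's body (75 mm by 190 mm) begins 51 mm behind the grasp point.
Start: joints at [-1.303, 0.22, 1.526, -0, 1.395, -0.126], TCP at [0.24, -0.577, 0.223] pointing down, gripper open.
Joint ranges: [-2.98, 2.98], [-0.91, 2.08], [0.09, 2.57], [-1.24, 4.39], [0.2, 2.65], [-2.68, 2.68]. Speed limits (rad/s): [2.57, 2.57, 3.01, 3.14, 3.14, 3.14].

### API

Orientations are given as a unit quaternion [x, y, z, w].
In Python, from plant import env gives the robot as it stands.
- The arm moves only by the tool drive_tool, never from a script. Its argument "plan" is one flat list of numbers, 5 for each row, row after row: the opening, from -1 (shut) to 1 (fully open), so that 0 is half open, then the shift along the tool's x, y, z each as a share of 0.2 m, from -1 to 1, then the turn about the tool's z as a share of pi rad, from -1 to 1. A call has 1 to 20 rows; each row is the pose to reach, as a shift and turn from the pose commanded when the call began, along the tool's axes at that moment, turning the shorter way round; what a row does not reach only later rows make up. A row lasts 1/12 s, in which the tool goes at most 41.7 mm and 7.16 degrees, less where a joint would pass 70% of its speed; a pose out of reach is approached as far as the arm can. A call with a number of a shift or a turn outside -1 to 1 is refused whole. A call with a gripper value outside its range is refused whole. The fingers move at their own pace and stop on an object; the grip force is fixed at half the most. Time passes only in rows, so rows that repeat a pose let the fingers close. It gives the time, the measured TCP pose, the force, the opening and the grip force at its end, in the units of the state.
- env.get_state(): the state, without advancing time (a new reading comes with each control period).
- env.camera(name): name is "side" or "top"; returns the picture (384x512x3 uint8, red, green, blue); there is no depth.
- env.camera_params(name): a dict with "fx", "fy", "cx", "cy" (pixels), "camera_from_world" (4x4, takes a point from world to camera coordinates). Camera axes: x right, y up, looking along -z (the intrinsics and any distortion apply to the point x, -y, -z); pixel columns grow to the right and rows downward; lengths in m; the calibration is good to about 2 mm. A picture is of the moment at which its call begins. camera_params takes no time and is no camera call.
- env.finish_job(): hands the job in; it is judged then, once.
The state is a dict: "time": time; "q": joint angles; "qd": joint speeds; "joint_efforts": joint torques, N m; "ee_pos": TCP position; "orientation": TCP orientation; "ft_force": force on the tool from outside, world axes, zero at the start; "torque": the same for the moment, N m; "opening": opening from 0.0 (shut) to 1.0 (fully open); "finger_force": force on a finger pad.
Only numpy, scipy, OpenCV 4.12 (cv2) and the standard library are available. Lean on these libraries where they do the work, as an engineer would, in place of code of your own. Each camera call takes 0.05 s, during which the arm holds its last target. There are 200 camera calls.

### The job

One of the two empty wooden crates has a dark ring mark with a bar across it branded on its underside. Tip both crates over, away from the robot, so that each lies on its side with its underside facing the robot; when both are down, push the marked crate as it lies straight forward until its open mouth sits squarely against the aluminium dispatch rail. Only push with the fingers: do not grasp, lift or carry the crates, leave the unmarked crate lying on its side short of the rail, and do not disturb the other things on the bench.

Things in the scene. Friction and masses are not known exactly. Their poses are not given: they have to be found in the camera images.
- crate_stamped: The marked crate: dark ring (46 mm) with an 80 mm bar across it on its bottom board, hidden while it stands. Loose, empty, open-topped slatted wooden crate, 0.3 to 0.54 kg, 90 (x) by 120 (y) by 130 mm high (z), two 8 mm runners below. Origin: centre of the underside; z points to the open mouth. Starts upright, its x within 0.2 rad of world x. Either crate may be the left one.
- crate_stamped_mouth (a point): Centre of the mouth (rim plane) of the marked crate, 130 mm along its z from its origin. The top slat of each wall covers heights 88 to 130 mm. Pushed there slowly on the near (-x) wall, the crate tips over its far lower edge rather than sliding, passes balance at about 45 degrees and falls on its far wall, then lying 90 mm high.
- crate_plain: The other crate: same make, size, weight range, axes and origin, but with a bare underside. It stays on its side short of the rail.
- crate_plain_mouth (a point): Centre of the open mouth of the unmarked crate, 130 mm along its z from its origin.
- dispatch_rail: The dispatch line: a fixed aluminium angle rail, 420 mm long (its y), 45 mm high, across the bench beyond the crates. Origin: middle of the foot of its front face, the face towards the robot; x points away from the robot, square to that face.
- grease_tin: Bystander: green tin with a grey lid, 70 mm diameter, 39 mm high, origin at the centre of its underside, to the right of the crates.
- tape_roll: Bystander: black tape roll, 66 mm diameter, 19 mm high, origin at the centre of its underside, lying to the right of the crates.
- brass_float: Bystander: brass carburettor float, 37 mm diameter, 27 mm high, origin at the centre of its underside, between the two crates.
- spanner_17: Bystander: steel spanner 36x208x12 mm, its length along its y, origin at the centre of its underside, to the left of the crates.
- parts_tray: Bystander: shallow grey tray of small parts, 120 (x) by 200 (y) by 22 mm, origin at the centre of its underside, at the far right of the crates.

How it is judged:
On the way, in this order (a step that is already met when the one before it is completed fails the run):
1. both crates lie on their sides, mouths away from the robot, the marked one still short of the rail (angle between each of crate_stamped, crate_plain's own z axis and vertical above 1.4 rad and z of dispatch_rail in the frame of crate_stamped above 0.04 m and z of dispatch_rail in the frame of crate_plain above 0.04 m and x of crate_stamped_mouth in the frame of dispatch_rail below -0.015 m), for 0.2 s.
2. the marked crate is pushed mouth first against the rail (x of crate_stamped_mouth in the frame of dispatch_rail above -0.01 m and angle between the z axis of crate_stamped and the x axis of dispatch_rail, either way round below 0.12 rad), for 0.1 s.
At the end, for the whole second after the job is handed in: Both crates lie at rest on their sides, mouths away from the robot. The marked one has its mouth centre within 10 mm of the rail's front face, within the rail's length, square to it within 0.12 rad; the unmarked one's mouth centre is over 20 mm short of the rail (all of step 2 and x of crate_stamped_mouth in the frame of dispatch_rail below 0.006 m and y of crate_stamped_mouth in the frame of dispatch_rail between -0.19 and 0.19 m and x of crate_stamped in the frame of dispatch_rail below -0.11 m and angle between crate_stamped's own z axis and vertical between 1.45 and 1.7 rad and angle between crate_plain's own z axis and vertical between 1.45 and 1.7 rad and z of dispatch_rail in the frame of crate_plain above 0.04 m and x of crate_plain_mouth in the frame of dispatch_rail below -0.02 m and linear speed of each of crate_stamped, crate_plain below 0.01 m/s); the robot touches nothing.
It fails at once if a crate is lifted off the bench (height (world z) of any of crate_stamped, crate_plain above 0.075 m or (height (world z) of crate_stamped above 0.03 m and angle between crate_stamped's own z axis and vertical below 0.25 rad) or (height (world z) of crate_plain above 0.03 m and angle between crate_plain's own z axis and vertical below 0.25 rad)).
It fails at once if the unmarked crate is pushed to within 12 mm of the rail (x of crate_plain_mouth in the frame of dispatch_rail above -0.012 m).
It fails at once if a bystander is moved more than 25 mm (distance of any of grease_tin, tape_roll, brass_float, spanner_17, parts_tray from where it was at the start of the episode above 0.025 m).
It also fails if it takes over 56 s, if anything falls off the work surface, if the arm or the gripper's body presses on something with over 40 N, if the wrist force passes 120 N, or if a joint passes its speed limit or range.

## Working session

There is one attempt and no reset: what is moved stays moved. The work goes in short steps, Python scripts to look and compute and a tool call to move; the robot and the scene stay as the last step left them, time stands still between calls to the robot, and variables do not carry over. Pictures are saved under pics/ and viewed, at most 10 in all, crops included, and the job is handed in when it is done.

Besides the shell and the picture viewer there is one more tool, called by a JSON object that holds its "name" and its "arguments". drive_tool: Moves the arm, as the interface text tells. Shift numbers are shares of 0.2 m and turn numbers shares of pi rad, none past 1 either way. Its arguments: {"type":"object","properties":{"plan":{"type":"array","items":{"type":"number","minimum":-1,"maximum":1}}},"required":["plan"]}

```bash
mkdir -p pics; cat > h.py <<'E'
from plant import env
import numpy as np, cv2
def snap(n,f):
    im=env.camera(n); cv2.imwrite(f,im[:,:,::-1]); return im
def ray(n,u,v):
    p=env.camera_params(n); T=np.linalg.inv(np.array(p["camera_from_world"]))
    d=np.array([(u-p["cx"])/p["fx"],-(v-p["cy"])/p["fy"],-1.])
    return T[:3,3],T[:3,:3]@d
def onz(n,u,v,z):
    o,d=ray(n,u,v); return o+d*(z-o[2])/d[2]
def proj(n,P):
    p=env.camera_params(n); c=np.array(p["camera_from_world"])@np.append(P,1)
    return p["cx"]+p["fx"]*c[0]/-c[2], p["cy"]-p["fy"]*c[1]/-c[2]
def tri(a,b):
    (o,d),(q,e)=ray(*a),ray(*b)
    s=np.linalg.lstsq(np.c_[d,-e],q-o,rcond=None)[0]
    A,B=o+d*s[0],q+e*s[1]; return (A+B)/2,np.linalg.norm(A-B)
E
python3 - <<'E'
from h import *
a=snap("top","pics/t0.png");b=snap("side","pics/s0.png")
for n in("top","side"):
    p=env.camera_params(n);print({k:v for k,v in p.items() if k!="camera_from_world"},np.linalg.inv(p["camera_from_world"]).round(3).tolist())
s=env.get_state();print(s["ee_pos"],s["orientation"],s["time"])
E
```

```text
{'fx': 435.1418084848491, 'fy': 435.1418084848491, 'cx': 249.14652197173706, 'cy': 186.57085729142534} [[0.015, 0.985, -0.17, 0.335], [-1.0, 0.018, 0.017, 0.155], [0.019, 0.17, 0.985, 1.577], [0.0, 0.0, 0.0, 1.0]]
{'fx': 494.3509685620051, 'fy': 494.3509685620051, 'cx': 254.45963233201684, 'cy': 188.7003960529606} [[0.988, 0.076, -0.137, 0.36], [-0.155, 0.576, -0.803, -1.297], [0.018, 0.814, 0.581, 1.141], [0.0, 0.0, 0.0, 1.0]]
[ 0.23965696 -0.57662136  0.22155552] [ 9.80679591e-01  1.95618958e-01 -5.41662453e-05 -8.71736187e-04] 0.1
```

View pics/t0.png

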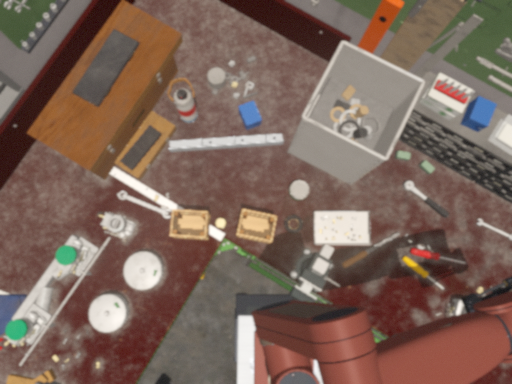

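View pics/s0.png

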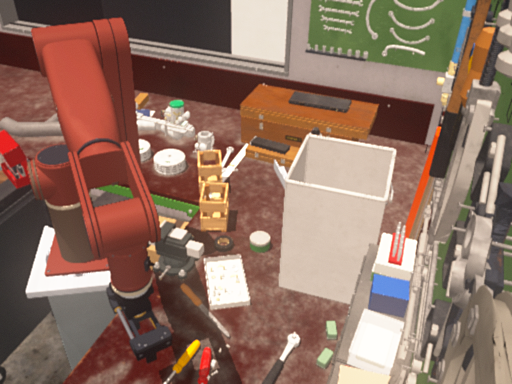

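The top view shows crates near (190,224) and (257,225), the float at (221,223), the rail from (170,146) to (283,139), the tin at (299,189), tape at (293,224) and tray at (341,228). In the side view the crates are near (209,163) and (214,205). I'll zoom in to measure corners.

```bash
python3 - <<'E'
import cv2
a=cv2.imread("pics/t0.png")[125:265,110:310];cv2.imwrite("pics/t0c.png",cv2.resize(a,None,fx=4,fy=4,interpolation=cv2.INTER_CUBIC))
b=cv2.imread("pics/s0.png")[130:250,180:320];cv2.imwrite("pics/s0c.png",cv2.resize(b,None,fx=5,fy=5,interpolation=cv2.INTER_CUBIC))
E
```

```text
(no output)
```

View pics/t0c.png

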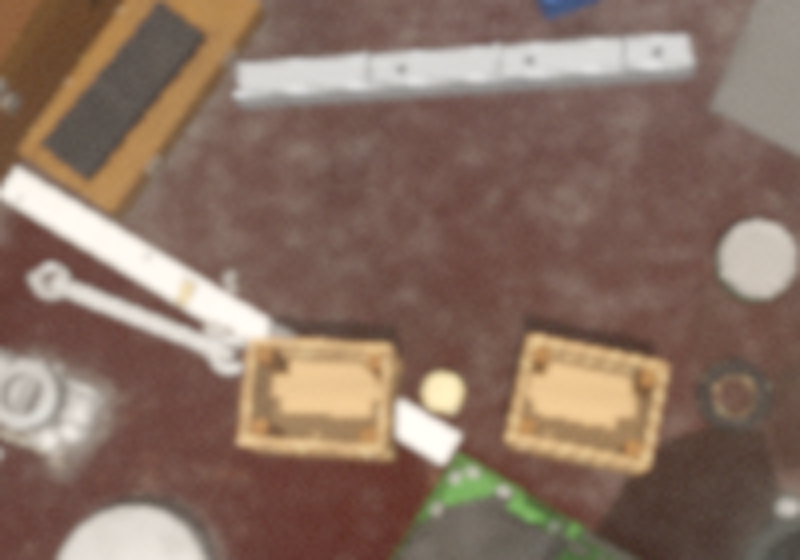

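View pics/s0c.png

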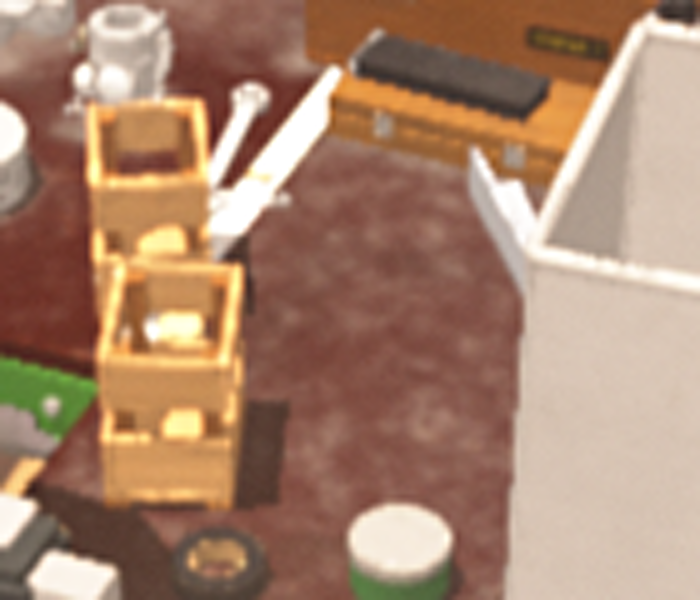

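```bash
python3 - <<'E'
from h import *
T=lambda x,y:(110+x/4,125+y/4)
S=lambda x,y:(180+x/5,130+y/5)
L=[(258,338),(395,345),(393,458),(238,448)];R=[(530,335),(668,360),(650,472),(505,445)]
# side matching: far-left=side top right...
Ls=[(207,100),(212,187),(90,182),(85,103)];Rs=[(243,264),(238,360),(100,355),(110,262)]
for n,A,B in(("L",L,Ls),("R",R,Rs)):
    P=np.array([onz("top",*T(*a),.13) for a in A]);print(n,P[:,:2].round(3).tolist(),P.mean(0).round(3))
    Q=[tri(("top",*T(*a)),("side",*S(*b))) for a,b in zip(A,B)]
    for q,e in Q: print("  tri",q.round(3),round(e,4))
    r=cv2.minAreaRect(P[:,:2].astype(np.float32));print(r)
print("rail",[onz("top",*T(*a),0).round(3).tolist() for a in((238,103),(695,75))],"top front",[onz("top",*T(*a),.045).round(3).tolist() for a in((236,94),(693,66))])
print("railtri",tri(("top",*T(693,66)),("side",*S(527,275))),tri(("top",*T(236,94)),("side",*S(470,150))))
for n,a,z in(("float",(442,392),.027),("tin",(757,260),.039),("tape",(735,393),.019),("spanA",(228,355),.01),("spanB",(45,280),.01)): print(n,onz("top",*T(*a),z).round(3))
E
```

```text
L [[0.503, 0.378], [0.499, 0.264], [0.405, 0.263], [0.411, 0.391]] [0.455 0.324 0.13 ]
  tri [0.506 0.378 0.129] 0.0063
  tri [0.501 0.265 0.121] 0.0015
  tri [0.407 0.263 0.135] 0.0051
  tri [0.413 0.391 0.126] 0.0022
((0.45495152473449707, 0.32452505826950073), (0.12791089713573456, 0.09347594529390335), 87.22025299072266)
R [[0.509, 0.152], [0.49, 0.036], [0.397, 0.051], [0.417, 0.171]] [0.453 0.102 0.13 ]
  tri [0.511 0.152 0.127] 0.0026
  tri [0.493 0.036 0.129] 0.0053
  tri [0.4   0.051 0.132] 0.0064
  tri [0.418 0.171 0.125] 0.0005
((0.4535713195800781, 0.10288609564304352), (0.12183614075183868, 0.09419979155063629), 80.40506744384766)
rail [[0.737, 0.426, 0.0], [0.772, 0.001, 0.0]] top front [[0.734, 0.421, 0.045], [0.768, 0.007, 0.045]]
railtri (array([0.7068817 , 0.02309647, 0.19581826]), np.float64(0.03601473027546675)) (array([0.73426528, 0.42211653, 0.03776411]), np.float64(0.0028684548412181202))
float [0.469 0.229 0.027]
tin [ 0.591 -0.051  0.039]
tape [ 0.473 -0.033  0.019]
spanA [0.501 0.423 0.01 ]
spanB [0.566 0.591 0.01 ]
```

```bash
cat >> h.py <<'E'
def shifts(pts):
    """world (x,y,z,yaw) -> rows' shift/turn shares from the present pose"""
    from scipy.spatial.transform import Rotation as Ro
    s=env.get_state(); R=Ro.from_quat(s["orientation"]).as_matrix(); yaw=np.arctan2(R[1,0],R[0,0])
    print("t",s["time"],"tcp",np.round(s["ee_pos"],4),"yaw",round(yaw,3),"q",np.round(s["q"],2),"F",np.round(s["ft_force"],1),"op",round(s["opening"],2))
    for p in pts:
        d=R.T@(np.array(p[:3])-s["ee_pos"]); print(p,(d/.2).round(3),round(-(p[3]-yaw)/np.pi,4))
E
python3 - <<'E'
from h import *
print(tri(("top",318,262),("side",178,245)))
shifts([(.33,-.4,.3,.2),(.33,-.2,.3,.1),(.36,.03,.25,-.165),(.365,.117,.11,-.165)])
E
```

```text
(array([ 0.32929239, -0.10761251,  0.08434837]), np.float64(0.016215651179494247))
t 0.1 tcp [ 0.2397 -0.5766  0.2216] yaw 0.394 q [-1.3   0.22  1.53  0.    1.39 -0.13] F [0.7 0.3 0.1] op 1.0
(0.33, -0.4, 0.3, 0.2) [ 0.756 -0.643 -0.391] 0.0617
(0.33, -0.2, 0.3, 0.1) [ 1.14  -1.566 -0.389] 0.0935
(0.36, 0.03, 0.25, -0.165) [ 1.719 -2.57  -0.137] 0.1779
(0.365, 0.117, 0.11, -0.165) [ 1.909 -2.961  0.563] 0.1779
```

{"name": "drive_tool", "arguments": {"plan": [0, 0.3, -0.3, -0.4, 0.06, 0, 0.3, -0.3, -0.4, 0.06, 0, 0.3, -0.3, -0.4, 0.06, 0, 0.9, -1, -0.4, 0.06, 0, 0.9, -1, -0.4, 0.06, 0, 0.9, -1, -0.4, 0.06, 0, 0.9, -1, -0.4, 0.06, 0, 0.9, -1, -0.4, 0.06, 0, 0.9, -1, -0.4, 0.06, 0, 0.9, -1, -0.4, 0.06]}}

```text
time: 0.93
ee_pos: [0.3296, -0.3228, 0.3026]
orientation: [0.995, 0.104, 0.0, 0.0]
ft_force: [0.3, -0.5, 0.7]
opening: 0.507
finger_force: 0.0
```

```bash
python3 -c "
from h import *
shifts([(.335,-.15,.3,.0),(.345,.03,.3,-.165),(.365,.117,.3,-.165),(.365,.117,.11,-.165)])"
```

```text
t 0.9333 tcp [ 0.3296 -0.3228  0.3026] yaw 0.208 q [-0.95 -0.22  1.82 -0.    1.54  0.42] F [ 0.3 -0.5  0.7] op 0.51
(0.335, -0.15, 0.3, 0.0) [ 0.205 -0.84   0.012] 0.0661
(0.345, 0.03, 0.3, -0.165) [ 0.439 -1.71   0.012] 0.1186
(0.365, 0.117, 0.3, -0.165) [ 0.626 -2.115  0.011] 0.1186
(0.365, 0.117, 0.11, -0.165) [ 0.627 -2.116  0.961] 0.1186
```

{"name": "drive_tool", "arguments": {"plan": [0, 0.25, -1, 0, 0.12, 0, 0.25, -1, 0, 0.12, 0, 0.25, -1, 0, 0.12, 0, 0.25, -1, 0, 0.12, 0, 0.25, -1, 0, 0.12, 0, 0.25, -1, 0, 0.12, 0, 0.25, -1, 0, 0.12]}}

```text
time: 1.52
ee_pos: [0.3378, -0.1167, 0.3028]
orientation: [0.996, -0.084, 0.0, 0.0]
ft_force: [-0.6, -0.4, 0.4]
opening: 0.504
finger_force: 0.0
```

```bash
python3 -c "
from h import *
shifts([(.345,.03,.3,-.165),(.365,.117,.3,-.165),(.365,.117,.115,-.165)])"
```

```text
t 1.5167 tcp [ 0.3378 -0.1167  0.3028] yaw -0.168 q [-0.55 -0.51  2.03 -0.    1.62  1.19] F [-0.6 -0.4  0.4] op 0.5
(0.345, 0.03, 0.3, -0.165) [-0.087 -0.729  0.013] -0.0011
(0.365, 0.117, 0.3, -0.165) [-0.062 -1.175  0.013] -0.0011
(0.365, 0.117, 0.115, -0.165) [-0.062 -1.175  0.938] -0.0011
```

{"name": "drive_tool", "arguments": {"plan": [0, -0.06, -1, 0, 0, 0, -0.06, -1, 0, 0, 0, -0.06, -1, 0, 0, 0, -0.06, -1, 0, 0, 0, -0.06, -1, 0, 0, 0, -0.06, -1, 0, 0]}}

```text
time: 2.02
ee_pos: [0.3607, 0.085, 0.3024]
orientation: [0.997, -0.083, -0.0, -0.001]
ft_force: [-0.4, -0.9, -0.1]
opening: 0.497
finger_force: 0.0
```

```bash
python3 -c "
from h import *
shifts([(.365,.117,.3,-.165),(.365,.117,.115,-.165)])"
```

```text
t 2.0167 tcp [0.3607 0.085  0.3024] yaw -0.167 q [ 0.02 -0.47  2.01  0.    1.61  1.75] F [-0.4 -0.9 -0.1] op 0.5
(0.365, 0.117, 0.3, -0.165) [-0.005 -0.161  0.012] -0.0006
(0.365, 0.117, 0.115, -0.165) [-0.005 -0.159  0.937] -0.0006
```

{"name": "drive_tool", "arguments": {"plan": [0, 0, -0.16, 0.94, 0, 0, 0, -0.16, 0.94, 0, 0, 0, -0.16, 0.94, 0, 0, 0, -0.16, 0.94, 0, 0, 0, -0.16, 0.94, 0, 0, 0, -0.16, 0.94, 0, 0, 0.08, -0.16, 0.94, 0, 0, 0.12, -0.16, 0.94, 0]}}

```text
time: 2.68
ee_pos: [0.3914, 0.1072, 0.1157]
orientation: [0.996, -0.087, 0.001, 0.0]
ft_force: [0.3, -0.2, 1.1]
opening: 0.499
finger_force: 0.0
```

{"name": "drive_tool", "arguments": {"plan": [0, 0.04, 0, 0, 0, 0, 0.08, 0, -0.02, 0, 0, 0.12, 0, -0.05, 0, 0, 0.16, 0, -0.07, 0, 0, 0.2, 0, -0.09, 0, 0, 0.24, 0, -0.11, 0, 0, 0.28, 0, -0.12, 0, 0, 0.32, 0, -0.13, 0, 0, 0.36, 0, -0.14, 0, 0, 0.4, 0, -0.15, 0, 0, 0.44, 0, -0.15, 0, 0, 0.48, 0, -0.15, 0, 0, 0.52, 0, -0.15, 0, 0, 0.56, 0, -0.15, 0, 0, 0.6, 0, -0.15, 0, 0, 0.62, 0, -0.15, 0]}}

```text
time: 4.02
ee_pos: [0.5122, 0.0877, 0.1444]
orientation: [0.996, -0.086, 0.0, 0.0]
ft_force: [-0.5, -0.9, -0.3]
opening: 0.499
finger_force: 0.0
```

```bash
python3 -c "
from h import *
shifts([(.45,.117,.2,-.165)])
a=snap('top','pics/t1.png')[125:285,110:310];b=snap('side','pics/s1.png')[110:270,160:360]
cv2.imwrite('pics/1.png',cv2.resize(np.hstack([a,b])[:,:,::-1],None,fx=2,fy=2,interpolation=cv2.INTER_CUBIC))"
```

```text
t 4.0167 tcp [0.5122 0.0877 0.1444] yaw -0.172 q [ 0.02  0.04  1.88 -0.    1.22  1.76] F [-0.5 -0.9 -0.3] op 0.5
(0.45, 0.117, 0.2, -0.165) [-0.331 -0.091 -0.278] -0.0022
```

View pics/1.png

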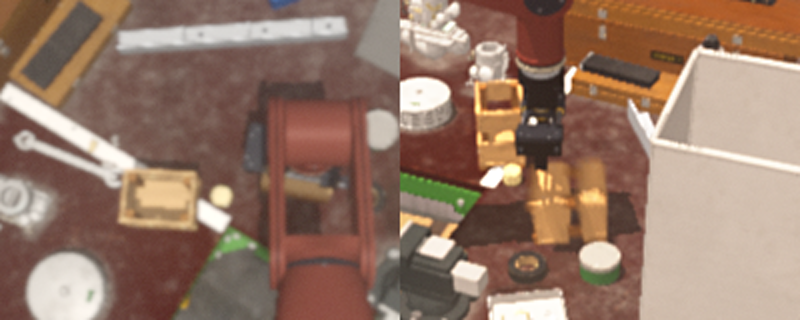

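The side picture shows the right crate (about (570,200) in the montage) going over or down, slightly blurred; the left one is still upright. I'll back off and go to the left crate.

{"name": "drive_tool", "arguments": {"plan": [0, 0, 0, -0.5, 0, 0, 0, 0, -0.5, 0, 0, 0, 0, -0.5, 0, 0, -0.5, -0.3, -0.8, -0.03, 0, -1, -0.9, -0.8, -0.035, 0, -1, -0.9, -0.8, -0.035, 0, -1, -0.9, -0.8, -0.035, 0, -1, -0.9, -0.8, -0.035, 0, -1, -0.9, -0.8, -0.035, 0, -1, -0.9, -0.8, -0.035, 0, -1, -0.9, -0.8, -0.035, 0, -1, -0.9, -0.8, -0.035]}}

```text
time: 5.12
ee_pos: [0.3439, 0.3003, 0.3049]
orientation: [1.0, -0.029, 0.0, -0.0]
ft_force: [0.9, -0.5, -0.3]
opening: 0.5
finger_force: 0.0
```

```bash
python3 -c "
from h import *
shifts([(.365,.329,.3,-.05),(.37,.329,.115,-.05)])"
```

```text
t 5.1167 tcp [0.3439 0.3003 0.3049] yaw -0.058 q [ 0.55 -0.24  1.83 -0.    1.55  2.17] F [ 0.9 -0.5 -0.3] op 0.5
(0.365, 0.329, 0.3, -0.05) [ 0.097 -0.149  0.024] -0.0025
(0.37, 0.329, 0.115, -0.05) [ 0.121 -0.151  0.949] -0.0025
```

{"name": "drive_tool", "arguments": {"plan": [0, 0.08, -0.15, 0.5, 0, 0, 0.08, -0.15, 0.95, 0, 0, 0.08, -0.15, 0.95, 0, 0, 0.08, -0.15, 0.95, 0, 0, 0.08, -0.15, 0.95, 0, 0, 0.08, -0.15, 0.95, 0, 0, 0.16, -0.15, 0.95, 0, 0, 0.22, -0.15, 0.95, 0, 0, 0.22, -0.15, 0.95, 0]}}

```text
time: 5.87
ee_pos: [0.3943, 0.3264, 0.1167]
orientation: [0.999, -0.032, 0.002, -0.001]
ft_force: [0.5, 0.9, 0.1]
opening: 0.498
finger_force: 0.0
```

{"name": "drive_tool", "arguments": {"plan": [0, 0.04, 0, 0, 0, 0, 0.08, 0, -0.02, 0, 0, 0.12, 0, -0.05, 0, 0, 0.16, 0, -0.07, 0, 0, 0.2, 0, -0.09, 0, 0, 0.24, 0, -0.11, 0, 0, 0.28, 0, -0.12, 0, 0, 0.32, 0, -0.13, 0, 0, 0.36, 0, -0.14, 0, 0, 0.4, 0, -0.15, 0, 0, 0.44, 0, -0.15, 0, 0, 0.48, 0, -0.15, 0, 0, 0.52, 0, -0.15, 0, 0, 0.56, 0, -0.15, 0, 0, 0.6, 0, -0.15, 0, 0, 0.62, 0, -0.15, 0]}}

```text
time: 7.2
ee_pos: [0.5155, 0.3188, 0.1444]
orientation: [1.0, -0.031, 0.0, 0.0]
ft_force: [0.0, -0.8, -0.0]
opening: 0.5
finger_force: 0.0
```

{"name": "drive_tool", "arguments": {"plan": [0, 0, 0, -0.4, 0, 0, 0, 0, -0.4, 0, 0, 0, 0, -0.8, 0, 0, -0.5, 0, -0.8, 0, 0, -1, 0.4, -0.8, 0, 0, -1, 0.4, -0.8, 0, 0, -1, 0.4, -0.8, 0, 0, -1, 0.4, -0.8, 0, 0, -1, 0.4, -0.8, 0, 0, -1, 0.4, -0.8, 0]}}

```text
time: 8.03
ee_pos: [0.3078, 0.2511, 0.3058]
orientation: [1.0, -0.03, 0.001, -0.001]
ft_force: [-0.4, -0.3, 0.1]
opening: 0.498
finger_force: 0.0
```

```bash
python3 -c "
from h import *
shifts([(.42,.1,.3,.08)])
a=snap('top','pics/t2.png')[125:275,130:310];b=snap('side','pics/s2.png')[120:270,150:330]
cv2.imwrite('pics/2.png',cv2.resize(np.vstack([a,b])[:,:,::-1],None,fx=2,fy=2,interpolation=cv2.INTER_CUBIC))
cv2.imwrite('pics/2.png',cv2.resize(np.hstack([a,b])[:,:,::-1],(800,333),interpolation=cv2.INTER_CUBIC))"
```

```text
t 8.0333 tcp [0.3078 0.2511 0.3058] yaw -0.061 q [ 0.48 -0.4   1.95  0.    1.59  2.12] F [-0.4 -0.3  0.1] op 0.5
(0.42, 0.1, 0.3, 0.08) [0.605 0.72  0.029] -0.0448
```

View pics/2.png

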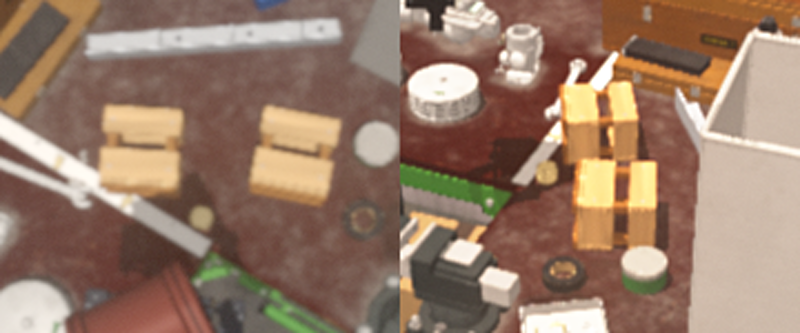

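Both crates lie down: left at (140,150), right at (295,155) in the montage. Undersides are seen nearly edge-on; I'll zoom on them.

```bash
python3 - <<'E'
import cv2,numpy as np
t=cv2.imread("pics/t2.png");s=cv2.imread("pics/s2.png")
z=lambda a,f:cv2.resize(a,None,fx=f,fy=f,interpolation=cv2.INTER_NEAREST)
A=z(t[195:220,170:285],7) # top strips
B=z(s[150:240,215:275],4)
c=np.zeros((175+360,805,3),np.uint8);c[:175,:805]=A;c[175:,:240]=B
cv2.imwrite("pics/3.png",c)
E
```

```text
(no output)
```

View pics/3.png

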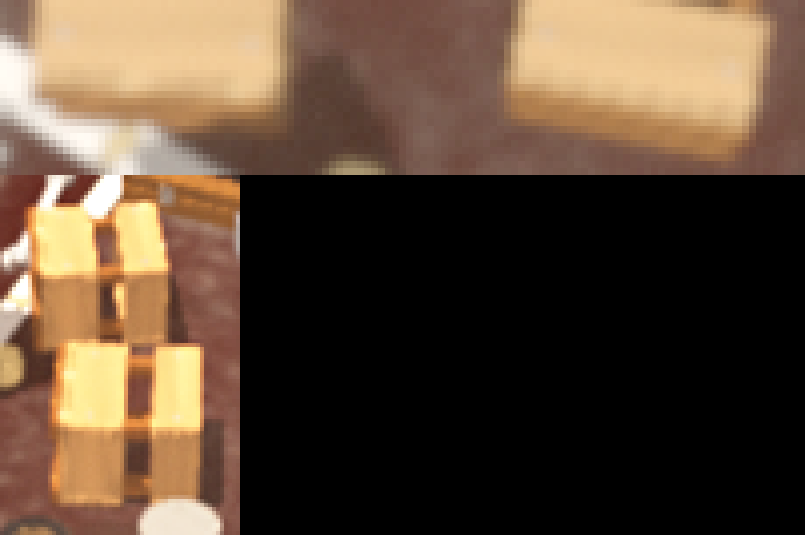

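```bash
python3 - <<'E'
import cv2,numpy as np
t=cv2.imread("pics/t2.png").astype(int)
for n,c0,c1,r0,r1 in(("L",174,212,205,216),("R",242,280,204,219)):
    print(n)
    for r in range(r0,r1): print(r,*[f"{v:3d}" for v in t[r,c0:c1,2]])
E
```

```text
L
205 244 236 231 229 231 230 226 227 228 230 230 230 231 235 240 242 242 240 238 237 237 236 235 235 235 236 236 234 235 238 240 240 241 240 234 216 176 137
206 238 228 223 221 222 220 219 220 223 225 225 225 228 234 239 241 239 236 231 230 229 228 225 225 227 228 227 226 228 233 239 239 238 235 227 204 167 126
207 229 211 204 202 203 204 203 205 209 214 216 218 222 229 233 233 231 226 222 220 220 219 218 218 221 223 224 223 228 233 238 237 236 230 217 191 156 123
208 222 198 188 188 188 188 190 192 197 202 203 203 206 211 213 213 211 205 202 201 202 202 203 204 207 213 215 216 221 228 232 231 228 220 205 181 150 120
209 227 208 200 194 185 182 183 187 192 192 191 189 189 190 190 191 188 185 185 185 187 187 189 191 197 200 200 201 205 209 213 213 209 199 186 166 138 116
210 235 230 226 212 194 188 186 186 185 185 183 178 177 176 176 177 175 175 176 180 181 181 184 188 190 191 189 186 187 188 190 190 186 176 163 147 126 109
211 238 241 240 228 213 206 202 197 191 188 188 186 182 178 177 179 181 180 179 179 181 183 183 182 182 178 170 164 159 160 160 160 156 152 141 130 119 110
212 22
[... 2259 characters left out ...]
 172 172 172 173 178 178 179 178 174 172 175 182 188 187 182 165 137 116 116
215 113 116 117 118 118 120 122 122 122 120 124 125 127 127 127 133 137 141 147 151 156 161 168 174 176 175 173 172 174 176 178 176 170 160 144 128 117 114
216 117 117 118 120 120 121 121 120 120 122 125 124 121 122 120 118 122 124 128 130 131 136 144 151 154 156 159 166 173 176 174 169 157 141 128 118 118 116
217 122 123 122 124 123 120 117 119 118 121 124 122 120 119 119 117 118 120 119 118 123 124 124 128 130 129 134 143 149 154 154 154 148 132 122 115 118 116
218 122 124 129 126 122 122 119 122 122 120 125 124 122 119 119 117 119 117 119 119 119 117 119 120 119 119 122 121 122 124 128 135 130 123 117 116 119 116
```

```bash
python3 - <<'E'
from h import *
q=lambda x,y:(170+x/7,195+y/7)
for a in((40,97),(285,105),(510,95),(755,130)): print(onz("top",*q(*a),.09).round(3))
shifts([(.435,.318,.2,.083),(.435,.318,.035,.083)])
E
```

```text
[0.51 0.38 0.09]
[0.508 0.261 0.09 ]
[0.515 0.15  0.09 ]
[0.499 0.03  0.09 ]
t 8.1333 tcp [0.3102 0.2518 0.3052] yaw -0.061 q [ 0.48 -0.39  1.95 -0.    1.58  2.12] F [ 0.3  0.1 -0.4] op 0.5
(0.435, 0.318, 0.2, 0.083) [ 0.601 -0.368  0.528] -0.046
(0.435, 0.318, 0.035, 0.083) [ 0.6   -0.367  1.353] -0.046
```

{"name": "drive_tool", "arguments": {"plan": [1, 0.6, -0.37, 0.53, -0.046, 1, 0.6, -0.37, 0.53, -0.046, 1, 0.6, -0.37, 0.53, -0.046, 1, 0.6, -0.37, 0.53, -0.046, 1, 0.6, -0.37, 0.53, -0.046, 1, 0.6, -0.37, 0.53, -0.046, 1, 0.6, -0.37, 0.53, -0.046]}}

```text
time: 8.72
ee_pos: [0.4342, 0.3178, 0.1972]
orientation: [0.999, 0.041, -0.002, 0.001]
ft_force: [-0.6, 0.4, 0.4]
opening: 0.933
finger_force: 0.0
```

{"name": "drive_tool", "arguments": {"plan": [1, 0, 0, 0.4, 0, 1, 0, 0, 0.8, 0, 1, 0, 0, 0.82, 0, 1, 0, 0, 0.82, 0, 1, 0, 0, 0.82, 0, 1, 0, 0, 0.82, 0, 1, 0.1, 0, 0.82, 0, 1, 0.2, 0, 0.82, 0]}}

```text
time: 9.38
ee_pos: [0.4765, 0.3229, 0.0395]
orientation: [0.999, 0.042, 0.003, -0.001]
ft_force: [0.7, -0.2, 0.7]
opening: 1.0
finger_force: 0.0
```

```bash
python3 -c "
from h import *
shifts([(.548,.325,.035,.083)])"
```

```text
t 9.3833 tcp [0.4765 0.3229 0.0395] yaw 0.084 q [0.46 0.3  1.8  0.   1.03 1.95] F [ 0.7 -0.2  0.7] op 1.0
(0.548, 0.325, 0.035, 0.083) [0.357 0.02  0.025] 0.0003
```

{"name": "drive_tool", "arguments": {"plan": [1, 0.03, 0, 0.02, 0, 1, 0.06, 0, 0.02, 0, 1, 0.09, 0, 0.02, 0, 1, 0.12, 0, 0.02, 0, 1, 0.15, 0, 0.02, 0, 1, 0.18, 0, 0.02, 0, 1, 0.21, 0, 0.02, 0, 1, 0.24, 0, 0.02, 0, 1, 0.27, 0, 0.02, 0, 1, 0.3, 0, 0.02, 0, 1, 0.33, 0, 0.02, 0, 1, 0.35, 0, 0.02, 0, 1, 0.36, 0, 0.02, 0]}}

```text
time: 10.47
ee_pos: [0.5465, 0.3272, 0.0304]
orientation: [0.999, 0.041, 0.0, -0.0]
ft_force: [-2.8, -0.3, 3.5]
opening: 0.997
finger_force: 1.7
```

{"name": "drive_tool", "arguments": {"plan": [1, -0.1, 0, 0, 0, 1, -0.3, 0, 0, 0, 1, -0.5, 0, -0.2, 0, 1, -0.6, 0.2, -0.8, 0, 1, -0.6, 1, -0.8, 0, 1, -0.6, 1, -0.8, 0, 1, -0.6, 1, -0.8, 0, 1, -0.6, 1, -0.8, 0, 1, -0.6, 1, -0.8, 0, 1, -0.6, 1, -0.8, 0, 1, -0.6, 1, -0.8, 0]}}

```text
time: 11.38
ee_pos: [0.4444, 0.1162, 0.1924]
orientation: [0.999, 0.039, 0.002, -0.0]
ft_force: [1.1, 0.5, -0.0]
opening: 0.999
finger_force: 0.0
```

```bash
python3 -c "
from h import *
shifts([(.43,.09,.195,.083),(.43,.09,.035,.083)])"
```

```text
t 11.3833 tcp [0.4444 0.1162 0.1924] yaw 0.078 q [ 0.08 -0.17  1.98 -0.    1.32  1.58] F [ 1.1  0.5 -0. ] op 1.0
(0.43, 0.09, 0.195, 0.083) [-0.082  0.125 -0.013] -0.0014
(0.43, 0.09, 0.035, 0.083) [-0.086  0.125  0.787] -0.0014
```

{"name": "drive_tool", "arguments": {"plan": [1, -0.08, 0.13, 0.3, 0, 1, -0.08, 0.13, 0.78, 0, 1, -0.08, 0.13, 0.78, 0, 1, -0.08, 0.13, 0.78, 0, 1, -0.08, 0.13, 0.78, 0, 1, -0.08, 0.13, 0.78, 0, 1, 0.02, 0.13, 0.78, 0, 1, 0.08, 0.13, 0.78, 0]}}

```text
time: 12.05
ee_pos: [0.4642, 0.0945, 0.0374]
orientation: [0.999, 0.042, 0.003, -0.0]
ft_force: [0.4, 0.1, 0.0]
opening: 1.001
finger_force: 0.0
```

{"name": "drive_tool", "arguments": {"plan": [1, 0.05, 0, 0.02, 0, 1, 0.1, 0, 0.02, 0, 1, 0.14, 0, 0.02, 0, 1, 0.17, 0, 0.02, 0, 1, 0.2, 0, 0.02, 0, 1, 0.23, 0, 0.02, 0, 1, 0.26, 0, 0.02, 0, 1, 0.29, 0, 0.02, 0, 1, 0.32, 0, 0.02, 0, 1, 0.35, 0, 0.02, 0, 1, 0.38, 0, 0.02, 0, 1, 0.41, 0, 0.02, 0, 1, 0.44, 0, 0.02, 0, 1, 0.46, 0, 0.02, 0]}}

```text
time: 13.22
ee_pos: [0.5533, 0.1012, 0.0305]
orientation: [0.999, 0.041, 0.0, -0.0]
ft_force: [-1.8, -0.4, 2.1]
opening: 1.002
finger_force: 1.4
```

{"name": "drive_tool", "arguments": {"plan": [1, -0.1, 0, 0, 0, 1, -0.3, 0, 0, 0, 1, -0.5, 0, -0.2, 0, 1, -0.6, 0, -0.8, 0, 1, -0.9, 0, -1, 0, 1, -0.9, 0, -1, 0, 1, -0.9, 0, -1, 0, 1, -0.9, 0, -1, 0, 1, -0.9, 0, -1, 0, 1, -0.9, 0, -1, 0, 1, -0.9, 0, -1, 0]}}

```text
time: 14.13
ee_pos: [0.3735, 0.0862, 0.2304]
orientation: [0.999, 0.041, 0.001, -0.0]
ft_force: [-0.3, 0.5, -0.7]
opening: 1.002
finger_force: 0.0
```

```bash
python3 - <<'E'
from h import *
shifts([])
t=snap('top','pics/t4.png');s=snap('side','pics/s4.png')
z=lambda a,f:cv2.resize(a,None,fx=f,fy=f,interpolation=cv2.INTER_CUBIC)
c=np.zeros((600,800,3),np.uint8)
c[:,:400]=z(s[145:245,215:281],6)[:600,:396] if 0 else cv2.resize(s[140:240,214:281],(400,600),interpolation=cv2.INTER_CUBIC)
c[:315,400:]=cv2.resize(t[140:203,165:295-50+0],(400,315),interpolation=cv2.INTER_CUBIC)
c[320:,400:]=cv2.resize(t[125:230,160:310],(400,280),interpolation=cv2.INTER_CUBIC)
cv2.imwrite('pics/4.png',c[:,:,::-1])
E
```

```text
t 14.1333 tcp [0.3735 0.0862 0.2304] yaw 0.083 q [ 0.02 -0.41  2.1   0.    1.45  1.51] F [-0.3  0.5 -0.7] op 1.0
```

View pics/4.png

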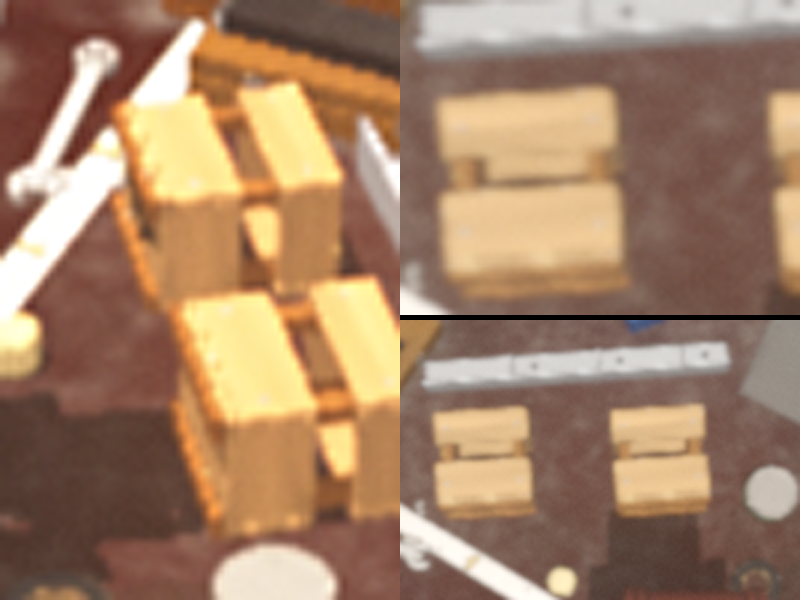

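The left crate's underside shows a dark patch around (147,225), where the right one at (190,430) is bare wood. I'll check that with one close-up before committing.

```bash
python3 - <<'E'
from h import *
s=cv2.imread('pics/s4.png')
c=np.hstack([cv2.resize(s[152:194,230:260],(400,560),interpolation=cv2.INTER_NEAREST),cv2.resize(s[186:228,240:270],(400,560),interpolation=cv2.INTER_NEAREST)])
cv2.imwrite('pics/5.png',c)
# near underside top edge L in 4.png panel: x scale 5, y scale 5 (offset 165,140)
for a in((441,265),(626,280)): print(onz("top",165+(a[0]-400)/5,140+a[1]/5,.09).round(3))
for a in((440,95),(615,88)): print("mouth",onz("top",165+(a[0]-400)/5,140+a[1]/5,.09).round(3))
shifts([(.47,.327,.2,.083),(.49,.327,.035,.083)])
E
```

```text
[0.564 0.391 0.09 ]
[0.556 0.264 0.09 ]
mouth [0.685 0.397 0.09 ]
mouth [0.692 0.275 0.09 ]
t 14.2333 tcp [0.3728 0.0861 0.2292] yaw 0.083 q [ 0.02 -0.41  2.1   0.    1.45  1.51] F [-0.4 -0.6  0.4] op 1.0
(0.47, 0.327, 0.2, 0.083) [ 0.584 -1.16   0.145] -0.0001
(0.49, 0.327, 0.035, 0.083) [ 0.686 -1.152  0.97 ] -0.0001
```

View pics/5.png

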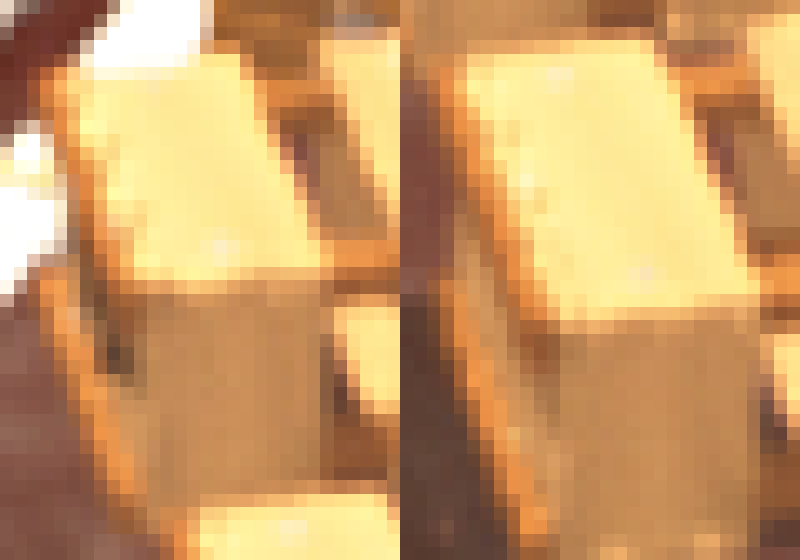

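The left crate's underside carries a dark band at (115,340) that the right one lacks, so the left crate is the marked one.

{"name": "drive_tool", "arguments": {"plan": [1, 0.3, -0.9, 0.1, 0, 1, 0.3, -0.9, 0.1, 0, 1, 0.3, -0.9, 0.1, 0, 1, 0.3, -0.9, 0.1, 0, 1, 0.3, -0.9, 0.1, 0, 1, 0.3, -0.9, 0.1, 0]}}

```text
time: 14.73
ee_pos: [0.4175, 0.2741, 0.2074]
orientation: [0.999, 0.043, -0.002, 0.0]
ft_force: [-0.7, 0.0, 0.2]
opening: 1.0
finger_force: 0.0
```

{"name": "drive_tool", "arguments": {"plan": [1, 0.25, -0.25, 0, 0, 1, 0.25, -0.25, 0, 0, 1, 0.25, -0.25, 0.3, 0, 1, 0.25, -0.25, 0.86, 0, 1, 0.25, -0.25, 0.86, 0, 1, 0.25, -0.25, 0.86, 0, 1, 0.25, -0.25, 0.86, 0, 1, 0.35, -0.25, 0.86, 0, 1, 0.45, -0.25, 0.86, 0, 1, 0.45, -0.25, 0.86, 0]}}

```text
time: 15.57
ee_pos: [0.5073, 0.3278, 0.0398]
orientation: [0.999, 0.041, 0.002, -0.0]
ft_force: [0.6, -0.4, 0.4]
opening: 1.0
finger_force: 0.0
```

```bash
python3 -c "
from h import *
shifts([(.547,.329,.035,.083),(.59,.333,.035,.083)])"
```

```text
t 15.5667 tcp [0.5073 0.3278 0.0398] yaw 0.082 q [ 0.44  0.36  1.72 -0.    1.06  1.93] F [ 0.6 -0.4  0.4] op 1.0
(0.547, 0.329, 0.035, 0.083) [0.198 0.01  0.024] -0.0004
(0.59, 0.333, 0.035, 0.083) [0.414 0.008 0.025] -0.0004
```

{"name": "drive_tool", "arguments": {"plan": [1, 0.06, 0, 0.01, 0, 1, 0.12, 0, 0.01, 0, 1, 0.16, 0, 0.01, 0, 1, 0.19, 0, 0.01, 0, 1, 0.22, 0, 0.01, 0, 1, 0.25, 0, 0.01, 0, 1, 0.28, 0, 0.01, 0, 1, 0.31, 0, 0.01, 0, 1, 0.34, 0, 0.01, 0, 1, 0.37, 0, 0.01, 0, 1, 0.4, 0, 0.01, 0, 1, 0.41, 0, 0.01, 0]}}

```text
time: 16.57
ee_pos: [0.5864, 0.3346, 0.0366]
orientation: [0.999, 0.041, 0.0, -0.0]
ft_force: [-3.5, -0.4, 2.6]
opening: 1.001
finger_force: 1.7
```

{"name": "drive_tool", "arguments": {"plan": [1, 0.015, 0, 0, 0, 1, 0.03, 0, 0, 0, 1, 0.04, 0, 0, 0]}}

```text
time: 16.82
ee_pos: [0.5934, 0.3352, 0.0363]
orientation: [0.999, 0.041, -0.0, 0.0]
ft_force: [-3.8, 1.0, 0.5]
opening: 0.997
finger_force: 1.4
```

{"name": "drive_tool", "arguments": {"plan": [1, 0.015, 0, 0, 0, 1, 0.03, 0, 0, 0, 1, 0.03, 0, 0, 0]}}

```text
time: 17.07
ee_pos: [0.5982, 0.3354, 0.0363]
orientation: [0.999, 0.042, -0.002, 0.0]
ft_force: [-8.7, -2.3, 4.5]
opening: 1.0
finger_force: 3.9
```

{"name": "drive_tool", "arguments": {"plan": [1, 0.01, 0, 0, 0, 1, 0.02, 0, 0, 0, 1, 0.02, 0, 0, 0]}}

```text
time: 17.32
ee_pos: [0.5979, 0.3353, 0.0363]
orientation: [0.999, 0.042, -0.006, 0.001]
ft_force: [-24.1, -7.1, 17.2]
opening: 0.997
finger_force: 12.4
```

{"name": "drive_tool", "arguments": {"plan": [1, -0.03, 0, 0, 0, 1, -0.1, 0, 0, 0, 1, -0.3, 0, 0, 0, 1, -0.5, 0, -0.3, 0, 1, -0.8, 0, -0.8, 0, 1, -0.9, 0, -1, 0, 1, -0.9, 0, -1, 0, 1, -0.9, 0, -1, 0, 1, -0.9, 0, -1, 0, 1, -0.9, 0, -1, 0]}}

```text
time: 18.15
ee_pos: [0.4254, 0.323, 0.2439]
orientation: [0.999, 0.042, 0.005, -0.003]
ft_force: [0.5, 0.3, -0.2]
opening: 0.998
finger_force: 0.0
```

```bash
python3 - <<'E'
from h import *
shifts([])
t=snap('top','pics/t6.png');s=snap('side','pics/s6.png')
c=np.hstack([cv2.resize(t[125:245,160:310],(400,320),interpolation=cv2.INTER_CUBIC),cv2.resize(s[130:250,190:340],(400,320),interpolation=cv2.INTER_CUBIC)])
cv2.imwrite('pics/6.png',c[:,:,::-1])
E
```

```text
t 18.15 tcp [0.4254 0.323  0.2439] yaw 0.084 q [ 0.5  -0.02  1.75  0.    1.4   1.99] F [ 0.5  0.3 -0.2] op 1.0
```

View pics/6.png

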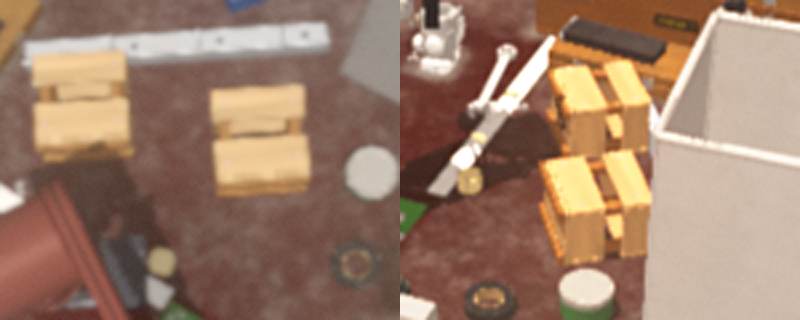

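The top view shows the left crate's mouth meeting the rail, from (33,57) to (127,52), and the right crate lying short of it at (260,140). A quick numeric check, then I hand in.

```bash
python3 - <<'E'
from h import *
g=lambda x,y:onz("top",160+x*.375,125+y*.375,.09)
n=np.array([np.cos(.082),np.sin(.082)]);r0=np.array([.754,.214])
for a in((33,57),(127,52),(211,91),(303,86)):
    p=g(*a)[:2];print(p.round(3),"rail x",round(float((p-r0)@n),4),"rail y",round(float((p-r0)@[-n[1],n[0]]),3))
E
```

```text
[0.73  0.402] rail x -0.0085 rail y 0.189
[0.739 0.278] rail x -0.0094 rail y 0.065
[0.689 0.166] rail x -0.0691 rail y -0.042
[0.698 0.045] rail x -0.0699 rail y -0.163
```

```bash
python3 -c "
from h import *
print(env.finish_job())"
```

```text
the job is handed in; nothing more can be done
None
```

I tipped both crates over, identified the left one as the marked crate, pushed it mouth-first against the rail until it stopped hard (about 24 N) and left the other about 70 mm short. I then handed the job in, with no verdict returned; the camera put the mouth about 9 mm short of the rail against a 10 mm limit, and I trusted the hard contact over that reading.

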